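# Seat the stones: press the sprung plate home with the flat pusher

## Task

The stones under the sprung plate of the seating fixture need pressing home: take the flat-faced pusher by its handle and press the plate squarely down until it bottoms out level on its hidden stop, then keep it there for a good second and a half with a firm push of 15 to 20 N, never more than 25 N (the stones chip). Then let the plate come back up, stand the pusher upright in its round wooden rest and let go. Touch the plate with nothing but the pusher, never let it tip, and leave the other things on the bench alone.

Things in the scene. Friction and masses are not known exactly. Their poses are not given: they have to be found in the camera images.
- pusher: flat-faced hand pusher (tamper), 0.2 to 0.4 kg, standing on its face: round steel foot 46 mm across, 12 mm thick, flat underside; brass collar 26 mm square up to 18 mm; then a straight square wooden handle 24 x 24 mm from 18 to 95 mm above the underside. Origin: centre of the underside; z up the handle, x and y square to the handle's flat sides.
- plate: sprung pressure plate: loose plain steel plate 64 x 64 x 8 mm lying in the fixture's square opening on four hidden sprung pins (22 mm from its centre, towards each side). Origin: centre of its underside, z up; its top is 8 mm above. Springs: about 1 N starts it moving, then about 0.4 N more per mm, about 8 N at most before it meets the stop.
- fixture: the seating fixture: a square metal housing fixed to the bench, 87 x 87 x 66 mm on a 96 mm square foot, with a clamp lug on the foot at +x and at -x. Its 67 mm square opening faces up; walls 10 mm thick, rim 66 mm above the bench; the plate's top starts 6 mm below the rim. Origin: centre of its underside, z up.
- nest: inside of the fixture, hidden under the plate; it carries the solid stop (four pads under the plate's corners). Same origin and axes as the fixture: it does not tell the stop's height. The stop halts the plate after 4 to 18 mm of travel, set differently each time; it cannot be seen or measured, only felt: there the push rises steeply.
- rest: the pusher's rest: a low round light-wood dish fixed to the bench, 74 mm across and 14 mm high, with a round recess 54 mm across whose floor is 4 mm above the bench. Origin: centre of its underside, z up.
- punch: bystander: a steel doming punch standing up, round foot 36 mm across, thin shank, ball 24 mm across on top, 72 mm tall. Origin: centre of its underside.
- tin: bystander: a low round metal tin with lid, 66 mm across, 32 mm high. Origin: centre of its underside.
- mandrel: bystander: a tapered wooden ring stick lying down, 200 mm long, 22 mm thick. Origin: under its middle.
- file: bystander: a flat file with wooden handle lying down, about 180 mm long. Origin: under its middle.
- wheel: bystander: a dark brush wheel lying flat, 48 mm across, 15 mm high. Origin: centre of its underside.
- clamp: bystander: a small wooden ring clamp lying down, 90 x 26 x 20 mm. Origin: under its middle.
- hammer: bystander: a small hammer lying on the steel sheet at the left of the bench, about 220 mm long.
Not all that is in view belongs to the job. Leave any black or pink look-alike of the pusher alone.

How it is judged:
By the outcome, as a careful person would: the job done as asked, in the order asked, and still so for the second after the job is handed in, with the robot touching nothing.
It also fails if it takes over 56 s, if anything falls off the work surface, if the arm or the gripper's body presses on something with over 40 N, if the wrist force passes 120 N, or if a joint passes its speed limit or range.

## Robot

A 6-joint arm with a two-finger parallel gripper is mounted at the origin on the work surface. World frame = base frame: x ahead of the robot, y to its left, z up, the work surface at z = 0. Lengths are in m, angles in degrees, forces in N, time in s.
With the tool pointing down it reaches from about 0.3 to 0.75 m from the base axis. Payload 8.5 kg.
Tool frame: the origin (TCP) lies midway between the tips of the shut fingers; the grasp point (between the pads) lies 19 mm behind it (env.tcp_to_grasp is the z of the grasp point in the tool frame, in m); z points along the fingers, y is the line along which they close (so a half turn about z gives the same grasp; the last joint's range is limited). The gripper opens to 85 mm and grips with 20 to 120 N. Pads are 22 mm wide; open, the fingers measure 114 mm over their backs; the gripper's body (76 mm by 85 mm) begins 54 mm behind the grasp point. The pads swing forward as they close: fully open they stand 13 mm farther back than shut.
Start: joints at [-75.82, 21.807, 74.336, -0, 83.858, -12.336], TCP at [0.246, -0.492, 0.231] pointing down, gripper open.
Joint ranges: [-178.18, 178.18], [-50.72, 133.34], [12.68, 142.11], [-81.47, 261.47], [9.98, 163.14], [-165.26, 165.26]. Speed limits (degrees/s): [136.94, 136.94, 180, 180, 180, 180].

## Interface

Orientations are given as a 3x3 rotation matrix whose columns are the frame's x, y, z axes.
In Python, from rig import env, imaging, job, models gives the robot as it stands. The module is installed in compiled form; this text tells all that it offers.
- The arm moves only by the tool jog_arm, never from a script. Its argument "plan" is text: rows parted by semicolons, each of 7 numbers parted by spaces: the turn, a rotation vector about the tool's x, y, z in degrees, then the shift along the tool's x, y, z in cm, then the closure in counts, from 0 (fully open) to 255 (shut). In form: rx ry rz x y z claw; .... A call has 1 to 10 rows; each row shifts and turns the commanded pose from where the row before left it, along the tool's axes as they then stand; what a row does not reach is not made up. A row lasts 1/12 s, in which the tool goes at most 41.7 mm and 7.16 degrees, less where a joint would pass 70% of its speed; a pose out of reach is approached as far as the arm can. A call with a gripper value outside its range is refused whole. The fingers move at their own pace and stop on an object; "grip_force" is the grip in N (left out, the last holds). Time passes only in rows, so rows that do not move let the fingers close. It gives the time, the measured TCP pose, the force, the opening and the grip force at its end, in the units of the state.
- env.observe(): the state, without advancing time (a new reading comes with each control period).
- imaging.get_image(name): name is "scene" or "top" or "wrist"; returns a dict with "pixels" (384x512x3 uint8, red, green, blue), "depth" (384x512 float32, m along the optical axis (not along the pixel's ray), 0 where there is no reading), "fov_y" (degrees; the focal length in pixels is half the picture's height over the tangent of half this angle, whatever the lens; pixels are square), "cx", "cy" (the principal point, pixels), "world_from_camera" (4x4, takes a point from camera to world coordinates). Camera axes: x right, y down, z forward; pixel columns grow to the right and rows downward; lengths in m; the calibration is good to about 2 mm. A picture is of the moment at which its call begins.
- job.close_job(): hands the job in; it is judged then, once.
Trained networks look in the newest picture that a camera, given by its name, has taken for a name from the list of things; names that differ only in an ending like _2 or _b are one class to them, and where a whole thing is asked for, a point or a joint stands for the part that bears it (a point fixed in the world has none). Each returns a list of dicts, best first, with "confidence" (0 to 1); they miss things now and then, are a little off and sometimes report something else, mostly with a low value. They report only what shows in the picture. A call takes as long as a camera call. They do not tell look-alikes from the thing itself.
- models.outline_of(camera, query): "region" (384x512 bool, what is visible of it) and "bbox" ([centre column, centre row, width, height] in pixels, round what is visible of it).
- models.tip_of(camera, query): "at" ([column, row] in pixels: a listed point, or the origin of a listed thing).
The state is a dict: "time_s": time; "q": joint angles; "qvel": joint speeds; "joint_efforts": joint torques, N m; "position": TCP position; "tool_rot": TCP orientation; "ft_force": force on the tool from outside, world axes, zero at the start; "wrist_torque": the same for the moment, N m; "grip_width": finger opening in m; "gripper_force": force on a finger pad.
Only numpy, scipy, OpenCV 4.12 (cv2) and the standard library are available. Lean on these libraries where they do the work, as an engineer would, in place of code of your own. Each camera call takes 0.05 s, during which the arm holds its last target. There are 200 camera calls.

## Working session

There is one attempt and no reset: what is moved stays moved. The work goes in short steps, Python scripts to look and compute and a tool call to move; the robot and the scene stay as the last step left them, time stands still between calls to the robot, and variables do not carry over. Pictures are saved under pics/ and viewed, at most 10 in all, crops included, and the job is handed in when it is done.

Besides the shell and the picture viewer there is one more tool, called by a JSON object that holds its "method" and its "body", one argument or row to a line. jog_arm: Moves the arm, as the interface text tells. Its arguments: {"type":"object","properties":{"plan":{"type":"string"},"grip_force":{"type":"number"}},"required":["plan"]}

```bash
mkdir -p pics
cat > h.py <<'E'
import numpy as np, cv2
from rig import env, imaging, job, models
def save(n,im): cv2.imwrite('pics/'+n,cv2.cvtColor(np.ascontiguousarray(im),cv2.COLOR_RGB2BGR))
def cloud(d):
    z=d['depth'];H,W=z.shape;f=H/2/np.tan(np.radians(d['fov_y'])/2)
    v,u=np.mgrid[:H,:W];P=np.stack([(u-d['cx'])/f*z,(v-d['cy'])/f*z,z],-1)
    T=d['world_from_camera'];return P@T[:3,:3].T+T[:3,3]
E
python3 - <<'E'
from h import *
for c in ['scene','top']:
    d=imaging.get_image(c);save(c+'0.png',d['pixels']);P=cloud(d)
    print(c,d['world_from_camera'][:3,3])
    for q in ['pusher','plate','fixture','rest','punch','tin','wheel']:
        for r in models.outline_of(c,q)[:3]:
            m=r['region']&(d['depth']>0);X=P[m]
            print(q,round(r['confidence'],2),np.round(r['bbox']),np.round(np.median(X,0),3),np.round(np.percentile(X,[2,98],axis=0),3).tolist() if len(X) else '')
print(env.observe(),env.tcp_to_grasp)
E
```

```text
scene [1.41293366 0.68411811 0.94060024]
pusher 0.72 [320. 204.  14.  30.] [0.496 0.25  0.048] [[0.479, 0.232, 0.006], [0.508, 0.263, 0.095]]
pusher 0.69 [336. 221.  14.  30.] [0.528 0.327 0.039] [[0.469, 0.304, -0.001], [0.541, 0.344, 0.095]]
pusher 0.67 [314. 187.  13.  27.] [0.422 0.192 0.057] [[0.391, 0.169, -0.001], [0.493, 0.234, 0.096]]
plate 0.71 [235. 181.  20.  14.] [ 0.554 -0.045  0.06 ] [[0.52, -0.081, 0.056], [0.586, -0.008, 0.067]]
plate 0.24 [318. 204.  12.  30.] [0.496 0.25  0.042] [[0.469, 0.226, 0.001], [0.508, 0.264, 0.095]]
fixture 0.95 [237. 190.  33.  38.] [ 0.584 -0.024  0.042] [[0.505, -0.089, 0.001], [0.615, 0.013, 0.068]]
rest 0.82 [289. 228.  24.  19.] [0.601 0.204 0.008] [[0.567, 0.172, -0.001], [0.637, 0.239, 0.017]]
punch 0.53 [212. 154.  11.  18.] [ 0.456 -0.247  0.03 ] [[0.442, -0.262, 0.004], [0.467, -0.234, 0.071]]
tin 0.79 [187. 182.  18.  17.] [ 0.629 -0.212  0.028] [[0.597, -0.249, 0.001], [0.652, -0.19, 0.035]]
wheel 0.54 [319. 205.  14.  27.] [0.496 0.251 0.04 ] [[0.478, 0.228, 0.002], [0.508, 0.266, 0.095]]
wheel 0.5 [174. 215.  20.  18.] [ 0.7
[... 1243 characters left out ...]
, -1.23360662e+01]), 'qvel': array([ 0.03710317, -0.04686076, -0.03076746, -0.02198754, -0.00559345,
        0.0113034 ]), 'joint_efforts': array([ 3.12608732e-03, -4.48290932e+01, -2.31456614e+01, -8.35926903e-05,
        4.49323134e-04,  1.90560399e-05]), 'position': array([ 0.24554274, -0.49212017,  0.23129921]), 'tool_rot': array([[ 8.94805793e-01,  4.46455589e-01, -4.45327373e-06],
       [ 4.46455588e-01, -8.94805791e-01,  5.63380235e-05],
       [ 2.11676103e-05, -5.23997788e-05, -9.99999998e-01]]), 'ft_force': array([-0.42330781,  0.20758664,  0.01377954]), 'wrist_torque': array([ 0.00210777, -0.03260138,  0.00902384]), 'gripper_force': 0.0, 'grip_width': 0.08533011783283229} -0.0187
```

View pics/scene0.png

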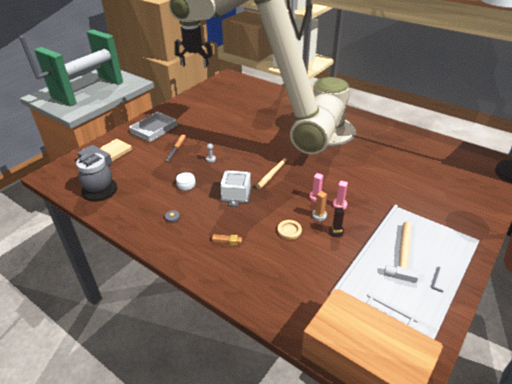

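View pics/top0.png

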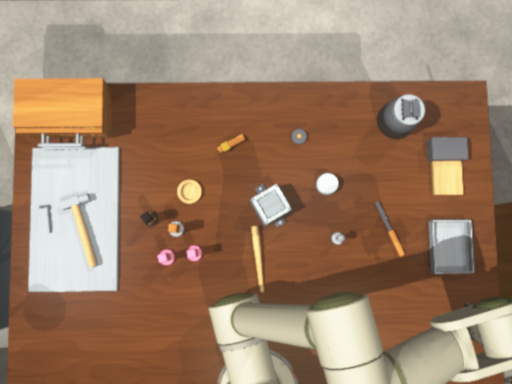

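```bash
cat >> h.py <<'E'
def plan(p,R=None,n=None,claw=0,step=4.0):
    """rows (per-row rotvec tool deg, shift cm) to go from the measured pose to p,R"""
    s=env.observe();R0=s['tool_rot'];rv=np.zeros(3)
    if R is not None: rv=np.degrees(cv2.Rodrigues(R0.T@R)[0].ravel())
    d=R0.T@(np.array(p)-s['position'])*100
    print('total rotvec',rv.round(2),'shift in start tool axes cm',d.round(2),'rows>=',max(np.linalg.norm(d)/4.1,np.linalg.norm(rv)/7.1).round(2))
def down(yaw):  # tool x at yaw deg, z down
    a=np.radians(yaw);c,s=np.cos(a),np.sin(a);return np.array([[c,s,0],[s,-c,0],[0,0,-1.]])
E
python3 - <<'E'
from h import *
for c,(u,v) in {'scene':(325,205),'top':(176,235)}.items():
    d=imaging.get_image(c);P=cloud(d);im=d['pixels'][v-37:v+38,u-50:u+50]
    save('crop_%s.png'%c,cv2.resize(im,None,fx=6,fy=6,interpolation=cv2.INTER_CUBIC))
    for nm,(x,y,z) in {'pusher':(.49,.243,.085)}.items():
        m=(P[...,2]>z)&(P[...,2]<.11)&(np.hypot(P[...,0]-x,P[...,1]-y)<.035);print(c,nm,m.sum(),np.round(P[m].mean(0),4), cv2.minAreaRect((P[m][:,:2]*1000).astype(np.float32)))
    m=(P[...,2]>.062)&(np.hypot(P[...,0]-.553,P[...,1]+.046)<.075);print(c,'fix',m.sum(),cv2.minAreaRect((P[m][:,:2]*1000).astype(np.float32)))
    m=(P[...,2]>.01)&(np.hypot(P[...,0]-.6,P[...,1]-.203)<.05);print(c,'rest',m.sum(),cv2.minEnclosingCircle((P[m][:,:2]*1000).astype(np.float32)))
plan([.45,.22,.25],down(0));
E
```

```text
scene pusher 57 [0.4898 0.2467 0.0925] ((488.71649169921875, 245.84420776367188), (23.035648345947266, 27.047771453857422), 85.37986755371094)
scene fix 199 ((555.5440063476562, -44.52510070800781), (89.7176284790039, 87.94206237792969), 29.77638053894043)
scene rest 162 ((601.8953857421875, 203.80943298339844), 38.01270294189453)
top pusher 69 [0.4853 0.243  0.0949] ((485.56036376953125, 243.45346069335938), (23.84405517578125, 23.21237564086914), 79.94397735595703)
top fix 433 ((554.0064697265625, -46.14949035644531), (86.6027603149414, 86.88191986083984), 29.68722915649414)
top rest 192 ((599.9868774414062, 202.0486297607422), 36.97539138793945)
total rotvec [ 0.    0.   26.52] shift in start tool axes cm [ 50.09 -54.59  -1.87] rows>= 18.08
```

View pics/crop_scene.png

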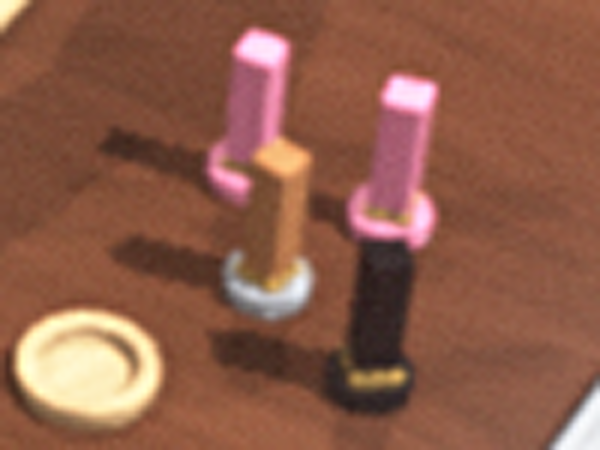

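The description (wooden handle, steel foot) picks one of four look-alikes, all given as scene / top pixels:
- **Wood on steel foot:** (321,205) / (176,229)
- **Black:** (337,221) / (150,218)
- **Pink:** (317,187) / (194,253)
- **Pink:** (341,195) / (166,257)

In the crop, the wooden handle on the bright steel foot is at crop (275,225), so that is the pusher. The rest is the empty dish at crop (85,365).

{"method": "jog_arm", "body": {
  "plan": "0 0 0 2.73 -2.76 -0.15 0;0 0 0 2.73 -2.76 -0.15 0;0 0 0 2.73 -2.76 -0.15 0;0 0 0 2.73 -2.76 -0.15 0;0 0 0 2.73 -2.76 -0.15 0;0 0 0 2.73 -2.76 -0.15 0;0 0 0 2.73 -2.76 -0.15 0;0 0 0 2.73 -2.76 -0.15 0;0 0 0 2.73 -2.76 -0.15 0;0 0 0 2.73 -2.76 -0.15 0"
}}

```text
time_s: 1.73
position: [0.3667, -0.1215, 0.2467]
tool_rot: [[0.895, 0.446, 0.001], [0.446, -0.895, -0.0], [0.0, 0.001, -1.0]]
ft_force: [1.2, -0.5, 0.3]
grip_width: 0.0851
gripper_force: 0.0
```

{"method": "jog_arm", "body": {
  "plan": "0 0 0 2.73 -2.76 -0.15 0;0 0 0 2.73 -2.76 -0.15 0;0 0 0 2.73 -2.76 -0.15 0;0 0 0 2.73 -2.76 -0.15 0;0 0 0 2.73 -2.76 -0.15 0;0 0 0 2.73 -2.76 -0.15 0;0 0 0 2.73 -2.76 -0.15 0;0 0 0 2.73 -2.76 -0.15 0;0 0 0 2.73 -2.76 -0.15 0;0 0 0 2.73 -2.76 -0.15 0"
}}

```text
time_s: 2.57
position: [0.4878, 0.2477, 0.2615]
tool_rot: [[0.895, 0.447, 0.0], [0.447, -0.895, 0.0], [0.0, 0.0, -1.0]]
ft_force: [0.2, 0.1, 0.6]
grip_width: 0.0855
gripper_force: 0.0
```

{"method": "jog_arm", "body": {
  "plan": "0 0 -7.06 0 0 0 110;0 0 -7.06 0 0 0 110;0 0 -7.06 0 0 0 110;0 0 -7.06 0 0 0 110;0 0 -7.06 0 0 0 110;0 0 -7.06 0 0 0 110;0 0 -7.06 0 0 0 110;0 0 -7.06 0 0 0 110;0 0 0 0 0 0 110;0 0 0 0 0 0 110",
  "grip_force": 60
}}

```text
time_s: 3.4
position: [0.4877, 0.2456, 0.2613]
tool_rot: [[0.126, 0.992, 0.0], [0.992, -0.126, 0.0], [0.0, 0.0, -1.0]]
ft_force: [-0.1, 1.1, -0.0]
grip_width: 0.0485
gripper_force: 0.0
```

```bash
cat > look.py <<'E'
from h import *
import sys
d=imaging.get_image('wrist');P=cloud(d);save(sys.argv[1],d['pixels'])
print('cam',d['world_from_camera'][:3,3].round(3))
m=((P[...,2]>.088)&(P[...,2]<.105)&(P[...,0]>.3)).astype(np.uint8)
n,L,st,ce=cv2.connectedComponentsWithStats(m)
for i in range(1,n):
    if st[i,4]<60: continue
    X=P[L==i];print(st[i].tolist(),d['pixels'][L==i].mean(0).round(),np.round(X.mean(0),4),cv2.minAreaRect((X[:,:2]*1000).astype(np.float32)))
s=env.observe();print(s['time_s'],s['position'].round(4),s['tool_rot'].round(4).tolist(),s['grip_width'],s['ft_force'].round(2))
E
python3 look.py w1.png
```

```text
cam [0.497 0.31  0.403]
[260, 73, 33, 35, 647] [52. 54. 58.] [0.5173 0.3229 0.0938] ((517.4388427734375, 322.93829345703125), (23.871644973754883, 24.01959228515625), 41.47110366821289)
[151, 143, 30, 29, 572] [252. 232. 244.] [0.4001 0.2733 0.0938] ((399.1324462890625, 272.9450378417969), (24.06302833557129, 23.942031860351562), 14.597859382629395)
[241, 163, 24, 24, 535] [246. 201. 117.] [0.4849 0.2446 0.0938] ((484.6333312988281, 243.92042541503906), (24.119537353515625, 23.775402069091797), 81.90900421142578)
[178, 219, 24, 18, 203] [252. 224. 242.] [0.4086 0.1971 0.0933] ((409.7362365722656, 195.09268188476562), (23.5571231842041, 13.630390167236328), 9.242545127868652)
3.45 [0.4877 0.2456 0.2613] [[0.1259, 0.992, -0.0], [0.992, -0.1259, 0.0], [0.0, -0.0, -1.0]] 0.048935601470982686 [-0.36  0.24 -0.9 ]
```

View pics/w1.png

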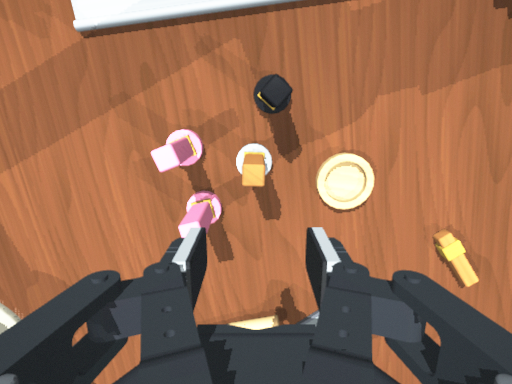

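The wrist view puts the wooden pusher at (254,170). The black look-alike is at (274,93), and the pink ones are at (165,155) and (200,215). The chosen pusher is nearly under the tool, so I'm aligning and descending.

{"method": "jog_arm", "body": {
  "plan": "0 0 0.9 -0.18 -0.28 0 110;0 0 0 0 0 3.5 110;0 0 0 0 0 3.5 110;0 0 0 0 0 3.5 110;0 0 0 0 0 3.5 110;0 0 0 0 0 2 110;0 0 0 0 0 2 110;0 0 0 0 0 2 110;0 0 0 0 0 1.2 110;0 0 0 0 0 0 110"
}}

```text
time_s: 4.28
position: [0.4833, 0.2437, 0.0471]
tool_rot: [[0.14, 0.99, -0.004], [0.99, -0.14, -0.001], [-0.002, -0.004, -1.0]]
ft_force: [-1.5, 0.7, 0.4]
grip_width: 0.0486
gripper_force: 0.0
```

{"method": "jog_arm", "body": {
  "plan": "0 0 0 0 0 0 150;0 0 0 0 0 0 165;0 0 0 0 0 0 175;0 0 0 0 0 0 185;0 0 0 0 0 0 195;0 0 0 0 0 0 205;0 0 0 0 0 0 215;0 0 0 0 0 0 225;0 0 0 0 0 0 255;0 0 0 0 0 0 255",
  "grip_force": 70
}}

```text
time_s: 5.12
position: [0.4851, 0.2443, 0.0505]
tool_rot: [[0.138, 0.99, 0.002], [0.99, -0.138, 0.001], [0.001, 0.002, -1.0]]
ft_force: [-1.5, 0.3, 7.5]
grip_width: 0.0233
gripper_force: 69.4
```

```bash
python3 look.py w2.png
```

```text
cam [0.495 0.309 0.193]
[273, 0, 105, 103, 6693] [36. 38. 41.] [0.5169 0.3223 0.094 ] ((517.6409301757812, 322.6428527832031), (24.408458709716797, 24.18853759765625), 40.989315032958984)
[0, 208, 54, 79, 2822] [219. 153. 188.] [0.4068 0.2733 0.0931] ((406.0509948730469, 270.52862548828125), (31.629199981689453, 17.229352951049805), 70.49134826660156)
[113, 257, 177, 70, 6213] [142. 104.  68.] [0.4769 0.2498 0.0957] ((469.091064453125, 247.86761474609375), (25.74414825439453, 59.55949401855469), 77.01758575439453)
[290, 257, 109, 67, 2091] [48. 52. 56.] [0.513  0.2502 0.0993] ((513.0717163085938, 247.88552856445312), (38.29852294921875, 21.24370574951172), 16.558961868286133)
[380, 315, 13, 20, 85] [45. 48. 51.] [0.5277 0.2314 0.1037] ((526.9228515625, 232.85379028320312), (3.6445629596710205, 7.861944675445557), 22.657785415649414)
[116, 319, 17, 16, 86] [62. 45. 53.] [0.4413 0.2434 0.1036] ((442.2121276855469, 243.8334503173828), (8.322155952453613, 3.845066547393799), 40.61814498901367)
5.1667 [0.4852 0.2443 0.0505] [[0.1377, 0.9905, 0.002], [0.9905, -0.1377, 0.0005], [0.0008, 0.0019, -1.0]] 0.023285931647232486 [-0.37 -0.42  7.09]
```

{"method": "jog_arm", "body": {
  "plan": "0 0 0 0 0 -0.5 255;0 0 0 0 0 -1 255;0 0 0 0 0 -1.5 255;0 0 0 0 0 -2 255;0 0 0 0 0 -2 255;0 0 0 0 0 -2 255;0 0 0 0 0 -2 255;0 0 0 0 0 -1 255;0 0 0 0 0 0 255;0 0 0 0 0 0 255"
}}

```text
time_s: 6.0
position: [0.4845, 0.2441, 0.1696]
tool_rot: [[0.138, 0.99, 0.0], [0.99, -0.138, 0.0], [0.0, 0.0, -1.0]]
ft_force: [0.4, -0.6, -4.3]
grip_width: 0.0232
gripper_force: 69.2
```

{"method": "jog_arm", "body": {
  "plan": "0 0 0 -1.6 0.6 0 255;0 0 0 -3.2 1.3 0 255;0 0 0 -3.6 1.4 0 255;0 0 0 -3.6 1.4 0 255;0 0 0 -3.6 1.4 0 255;0 0 0 -3.6 1.4 0 255;0 0 0 -3.6 1.4 0 255;0 0 0 -3.2 1.3 0 255;0 0 0 -1.76 0.68 0 255;0 0 0 0 0 0 255"
}}

```text
time_s: 6.83
position: [0.5545, -0.0496, 0.1678]
tool_rot: [[0.142, 0.99, -0.002], [0.99, -0.142, -0.0], [-0.001, -0.002, -1.0]]
ft_force: [0.3, -0.1, -3.6]
grip_width: 0.0232
gripper_force: 69.1
```

Run:
```python
from h import *
d=imaging.get_image('wrist');P=cloud(d);save('w3.png',d['pixels'])
for c in ['wrist','top','scene']:
    d=imaging.get_image(c);P=cloud(d)
    for q in ['plate','fixture']:
        for r in models.outline_of(c,q)[:1]:
            X=P[r['region']];k=(X[:,2]>.05)&(X[:,2]<.072);X=X[k];print(c,q,r['confidence'],len(X),np.median(X,0).round(4),cv2.minAreaRect((X[:,:2]*1000).astype(np.float32)))
s=env.observe();print(s['time_s'],s['position'].round(4),s['tool_rot'].round(4).tolist(),s['grip_width'],s['ft_force'].round(2),s['wrist_torque'].round(3))
```

```text
wrist plate 0.83 3235 [ 0.5576 -0.0325  0.0592] ((552.9501342773438, -47.07917785644531), (65.98280334472656, 65.77335357666016), 29.32094955444336)
wrist fixture 0.64 3677 [ 0.5625 -0.028   0.0652] ((553.4285278320312, -46.156227111816406), (87.14360046386719, 87.3264389038086), 29.356616973876953)
top fixture 0.64 58 [ 0.5272 -0.0188  0.0662] ((523.2937622070312, -41.756526947021484), (81.447998046875, 27.861034393310547), 79.17545318603516)
scene plate 0.74 168 [ 0.554  -0.0478  0.0592] ((552.223388671875, -47.81514358520508), (59.115135192871094, 59.35625076293945), 27.15884780883789)
scene fixture 0.73 348 [ 0.5704 -0.0393  0.063 ] ((556.4325561523438, -43.70867156982422), (93.26837158203125, 87.0236587524414), 29.443017959594727)
7.3333 [ 0.5542 -0.0452  0.1694] [[0.1367, 0.9906, 0.0], [0.9906, -0.1367, 0.0], [0.0, 0.0, -1.0]] 0.023147874788753735 [-1.12  0.3  -4.13] [ 0.026 -0.025 -0.001]
```

View pics/w3.png

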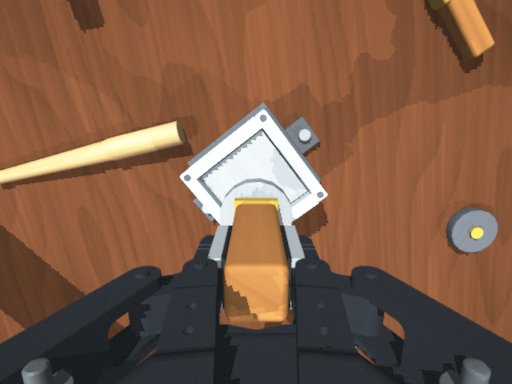

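The wrist view shows the fixture centred near (254,165) with the plate clear, and the pusher foot at (256,200) square above it. Centring on it and going down.

{"method": "jog_arm", "body": {
  "plan": "0 0 0 -0.12 -0.05 0 255;0 0 0 0 0 1 255;0 0 0 0 0 1.5 255;0 0 0 0 0 1.2 255;0 0 0 0 0 0.7 255;0 0 0 0 0 0.4 255;0 0 0 0 0 0.3 255;0 0 0 0 0 0 255;0 0 0 0 0 0 255;0 0 0 0 0 0 255"
}}

```text
time_s: 8.17
position: [0.5539, -0.047, 0.1189]
tool_rot: [[0.137, 0.991, 0.001], [0.991, -0.137, -0.0], [-0.0, 0.001, -1.0]]
ft_force: [0.7, 0.1, -4.7]
grip_width: 0.0231
gripper_force: 69.0
```

```bash
cat > st.py <<'E'
from h import *
s=env.observe();print(s['time_s'],s['position'].round(4),s['tool_rot'].round(4).tolist(),s['grip_width'],s['ft_force'].round(2),s['wrist_torque'].round(3))
E
python3 st.py
```

```text
8.1667 [ 0.5539 -0.047   0.1189] [[0.1375, 0.9905, 0.0011], [0.9905, -0.1375, -0.0003], [-0.0002, 0.0011, -1.0]] 0.02314448328179114 [ 0.74  0.09 -4.75] [ 0.037  0.024 -0.003]
```

{"method": "jog_arm", "body": {
  "plan": "0 0 0 0 0 0.3 255;0 0 0 0 0 0.3 255;0 0 0 0 0 0.15 255;0 0 0 0 0 0.1 255;0 0 0 0 0 0.1 255;0 0 0 0 0 0.1 255;0 0 0 0 0 0.1 255;0 0 0 0 0 0 255;0 0 0 0 0 0 255"
}}

```text
time_s: 8.92
position: [0.5536, -0.0469, 0.1069]
tool_rot: [[0.138, 0.991, -0.0], [0.991, -0.138, 0.0], [0.0, -0.0, -1.0]]
ft_force: [-0.3, 0.3, -2.8]
grip_width: 0.0233
gripper_force: 69.2
```

{"method": "jog_arm", "body": {
  "plan": "0 0 0 0 0 0.1 255;0 0 0 0 0 0.1 255;0 0 0 0 0 0 255;0 0 0 0 0 0 255"
}}

```text
time_s: 9.25
position: [0.5537, -0.0469, 0.1049]
tool_rot: [[0.138, 0.99, 0.0], [0.99, -0.138, -0.0], [-0.0, 0.0, -1.0]]
ft_force: [-1.1, 0.6, -2.1]
grip_width: 0.0232
gripper_force: 69.3
```

{"method": "jog_arm", "body": {
  "plan": "0 0 0 0 0 0.1 255;0 0 0 0 0 0.1 255;0 0 0 0 0 0 255;0 0 0 0 0 0 255"
}}

```text
time_s: 9.58
position: [0.5537, -0.0469, 0.1029]
tool_rot: [[0.138, 0.99, 0.0], [0.99, -0.138, -0.0], [-0.0, 0.0, -1.0]]
ft_force: [-0.0, 0.2, 0.4]
grip_width: 0.023
gripper_force: 69.5
```

{"method": "jog_arm", "body": {
  "plan": "0 0 0 0 0 0.1 255;0 0 0 0 0 0 255;0 0 0 0 0 0 255"
}}

```text
time_s: 9.83
position: [0.5537, -0.0469, 0.1019]
tool_rot: [[0.137, 0.991, 0.0], [0.991, -0.137, -0.0], [-0.0, 0.0, -1.0]]
ft_force: [0.6, 0.5, 0.1]
grip_width: 0.0233
gripper_force: 69.6
```

{"method": "jog_arm", "body": {
  "plan": "0 0 0 0 0 0.1 255;0 0 0 0 0 0 255;0 0 0 0 0 0 255"
}}

```text
time_s: 10.08
position: [0.5537, -0.0469, 0.1009]
tool_rot: [[0.138, 0.99, 0.0], [0.99, -0.138, -0.0], [-0.0, 0.0, -1.0]]
ft_force: [0.5, 1.4, 0.2]
grip_width: 0.023
gripper_force: 69.6
```

{"method": "jog_arm", "body": {
  "plan": "0 0 0 0 0 0.1 255;0 0 0 0 0 0 255;0 0 0 0 0 0 255"
}}

```text
time_s: 10.33
position: [0.5537, -0.0469, 0.0998]
tool_rot: [[0.138, 0.99, 0.0], [0.99, -0.138, -0.0], [-0.0, 0.0, -1.0]]
ft_force: [0.4, 0.5, -0.2]
grip_width: 0.0232
gripper_force: 69.7
```

{"method": "jog_arm", "body": {
  "plan": "0 0 0 0 0 0.1 255;0 0 0 0 0 0 255;0 0 0 0 0 0 255"
}}

```text
time_s: 10.58
position: [0.5537, -0.047, 0.0994]
tool_rot: [[0.137, 0.991, 0.001], [0.991, -0.137, -0.0], [-0.0, 0.001, -1.0]]
ft_force: [-3.5, -0.3, 5.6]
grip_width: 0.0233
gripper_force: 70.3
```

{"method": "jog_arm", "body": {
  "plan": "0 0 0 0 0 0.04 255;0 0 0 0 0 0 255;0 0 0 0 0 0 255"
}}

```text
time_s: 10.83
position: [0.5537, -0.047, 0.0994]
tool_rot: [[0.137, 0.991, 0.001], [0.991, -0.137, -0.0], [-0.0, 0.001, -1.0]]
ft_force: [-3.0, -0.1, 9.5]
grip_width: 0.0232
gripper_force: 71.0
```

```bash
python3 st.py
```

```text
10.8333 [ 0.5537 -0.047   0.0994] [[0.1375, 0.9905, 0.0009], [0.9905, -0.1375, -0.0004], [-0.0003, 0.0009, -1.0]] 0.023230613672642893 [-2.98 -0.15  9.46] [0.141 0.557 0.015]
```

{"method": "jog_arm", "body": {
  "plan": "0 0 0 0 0 0.037 255;0 0 0 0 0 0 255;0 0 0 0 0 0 255;0 0 0 0 0 0 255"
}}

```text
time_s: 11.17
position: [0.5537, -0.047, 0.0994]
tool_rot: [[0.137, 0.991, 0.001], [0.991, -0.137, -0.001], [-0.0, 0.001, -1.0]]
ft_force: [-4.2, 1.2, 11.8]
grip_width: 0.0232
gripper_force: 71.3
```

```bash
python3 st.py
```

```text
11.1667 [ 0.5537 -0.047   0.0994] [[0.1374, 0.9905, 0.0011], [0.9905, -0.1374, -0.0005], [-0.0004, 0.0012, -1.0]] 0.02320975558371009 [-4.18  1.24 11.81] [ 0.241  0.753 -0.018]
```

{"method": "jog_arm", "body": {
  "plan": "0 0 0 0 0 0.01 255;0 0 0 0 0 0 255;0 0 0 0 0 0 255"
}}

```text
time_s: 11.42
position: [0.5537, -0.047, 0.0994]
tool_rot: [[0.137, 0.991, 0.001], [0.991, -0.137, -0.001], [-0.0, 0.001, -1.0]]
ft_force: [-4.2, 0.3, 13.4]
grip_width: 0.0233
gripper_force: 71.4
```

{"method": "jog_arm", "body": {
  "plan": "0 0 0 0 0 0 255;0 0 0 0 0 0 255"
}}

```text
time_s: 11.58
position: [0.5537, -0.047, 0.0994]
tool_rot: [[0.137, 0.991, 0.001], [0.991, -0.137, -0.001], [-0.0, 0.001, -1.0]]
ft_force: [-4.6, 0.1, 13.9]
grip_width: 0.0233
gripper_force: 71.4
```

{"method": "jog_arm", "body": {
  "plan": "0 0 0 0 0 0 255;0 0 0 0 0 0 255"
}}

```text
time_s: 11.75
position: [0.5537, -0.047, 0.0994]
tool_rot: [[0.137, 0.991, 0.001], [0.991, -0.137, -0.001], [-0.0, 0.001, -1.0]]
ft_force: [-3.9, 0.1, 13.0]
grip_width: 0.0229
gripper_force: 71.4
```

{"method": "jog_arm", "body": {
  "plan": "0 0 0 0 0 0 255;0 0 0 0 0 0 255;0 0 0 0 0 0 255;0 0 0 0 0 0 255;0 0 0 0 0 0 255;0 0 0 0 0 0 255;0 0 0 0 0 0 255;0 0 0 0 0 0 255;0 0 0 0 0 0 255;0 0 0 0 0 0 255"
}}

```text
time_s: 12.58
position: [0.5537, -0.047, 0.0994]
tool_rot: [[0.138, 0.991, 0.001], [0.991, -0.137, -0.001], [-0.0, 0.001, -1.0]]
ft_force: [-4.1, 0.1, 13.3]
grip_width: 0.0231
gripper_force: 71.4
```

{"method": "jog_arm", "body": {
  "plan": "0 0 0 0 0 0 255;0 0 0 0 0 0 255;0 0 0 0 0 0 255;0 0 0 0 0 0 255;0 0 0 0 0 0 255;0 0 0 0 0 0 255;0 0 0 0 0 0 255;0 0 0 0 0 0 255;0 0 0 0 0 0 255;0 0 0 0 0 0 255"
}}

```text
time_s: 13.42
position: [0.5537, -0.047, 0.0994]
tool_rot: [[0.137, 0.991, 0.001], [0.991, -0.137, -0.001], [-0.0, 0.001, -1.0]]
ft_force: [-5.2, 0.0, 12.3]
grip_width: 0.0233
gripper_force: 71.4
```

{"method": "jog_arm", "body": {
  "plan": "0 0 0 0 0 -0.05 255;0 0 0 0 0 -0.05 255;0 0 0 0 0 -0.05 255;0 0 0 0 0 -0.1 255;0 0 0 0 0 -0.1 255;0 0 0 0 0 -0.1 255;0 0 0 0 0 -0.1 255;0 0 0 0 0 -0.1 255;0 0 0 0 0 -0.1 255;0 0 0 0 0 -0.1 255"
}}

```text
time_s: 14.25
position: [0.5535, -0.0469, 0.1064]
tool_rot: [[0.138, 0.99, -0.0], [0.99, -0.138, 0.0], [0.0, -0.0, -1.0]]
ft_force: [0.0, -0.1, -2.2]
grip_width: 0.023
gripper_force: 69.4
```

{"method": "jog_arm", "body": {
  "plan": "0 0 0 0 0 -0.1 255;0 0 0 0 0 -0.1 255;0 0 0 0 0 -0.1 255;0 0 0 0 0 -0.1 255;0 0 0 0 0 -0.1 255;0 0 0 0 0 -0.2 255;0 0 0 0 0 -0.5 255;0 0 0 0 0 -1.5 255;0 0 0 0 0 -2 255;0 0 0 0 0 -2 255"
}}

```text
time_s: 15.08
position: [0.5533, -0.0468, 0.1743]
tool_rot: [[0.138, 0.99, -0.001], [0.99, -0.138, 0.0], [0.0, -0.001, -1.0]]
ft_force: [0.8, -1.1, -4.1]
grip_width: 0.0234
gripper_force: 69.1
```

Run:
```python
from h import *
d=imaging.get_image('wrist');P=cloud(d);save('w4.png',d['pixels'])
s=env.observe();print(s['time_s'],s['position'].round(4),s['tool_rot'].round(4).tolist(),s['grip_width'],s['ft_force'].round(2))
for r in models.outline_of('wrist','plate')[:1]:
    X=P[r['region']];k=(X[:,2]>.04)&(X[:,2]<.063);X=X[k];print(len(X),np.median(X,0).round(4),np.percentile(X,[2,98],axis=0).round(4))
    A=np.c_[X[:,:2],np.ones(len(X))];print('slope',np.linalg.lstsq(A,X[:,2],rcond=None)[0])
d=imaging.get_image('wrist')
for r in models.outline_of('wrist','rest')[:1]:
    X=P[r['region']];k=X[:,2]>.009;print(cv2.minEnclosingCircle((X[k][:,:2]*1000).astype(np.float32)))
```

```text
15.1333 [ 0.555  -0.0473  0.1786] [[0.1374, 0.9905, 0.0064], [0.9905, -0.1374, -0.0019], [-0.0011, 0.0066, -1.0]] 0.023289081587917974 [ 2.04 -0.44  1.37]
3091 [ 0.5579 -0.0325  0.0592] [[ 0.5169 -0.0594  0.0575]
 [ 0.5903 -0.008   0.0606]]
slope [ 0.00061494 -0.00576127  0.05858732]
```

View pics/w4.png

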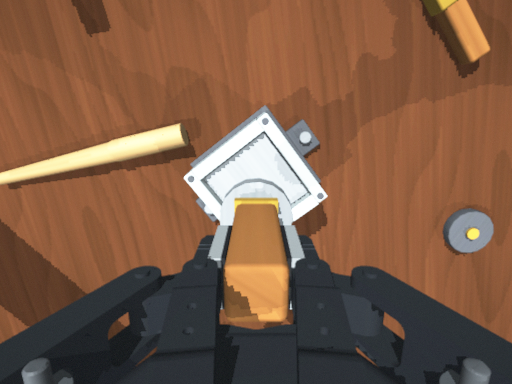

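The plate at (255,165) is back up: level, 59 mm high as before. Moving to the rest.

{"method": "jog_arm", "body": {
  "plan": "0 0 0 1.6 0.1 0 255;0 0 0 3.2 0.15 0 255;0 0 0 3.6 0.17 0 255;0 0 0 3.6 0.17 0 255;0 0 0 3.6 0.17 0 255;0 0 0 3.6 0.17 0 255;0 0 0 3.2 0.17 0 255;0 0 0 2 0.1 0 255;0 0 0 1 0.07 0 255;0 0 0 0 0 0 255"
}}

```text
time_s: 16.12
position: [0.6006, 0.2047, 0.1715]
tool_rot: [[0.135, 0.991, -0.003], [0.991, -0.135, -0.0], [-0.0, -0.003, -1.0]]
ft_force: [-0.4, -0.9, -3.6]
grip_width: 0.0234
gripper_force: 69.1
```

{"method": "jog_arm", "body": {
  "plan": "0 0 0 0 0 0 255;0 0 0 0 0 0 255"
}}

```text
time_s: 16.28
position: [0.6009, 0.2016, 0.1728]
tool_rot: [[0.139, 0.99, -0.001], [0.99, -0.139, -0.001], [-0.001, -0.001, -1.0]]
ft_force: [-1.0, -0.3, -3.2]
grip_width: 0.0231
gripper_force: 69.1
```

```bash
cat > rest.py <<'E'
from h import *
s=env.observe();print(s['time_s'],s['position'].round(4),s['tool_rot'].round(4).tolist(),s['ft_force'].round(2))
from scipy.optimize import least_squares
for c in ['wrist','top','scene']:
    d=imaging.get_image(c);P=cloud(d)
    m=(P[...,2]>.0115)&(P[...,2]<.018)&(np.hypot(P[...,0]-.6,P[...,1]-.203)<.045)
    X=P[m][:,:2];
    f=lambda p:np.maximum(np.hypot(*(X-p).T)-.037,0)+np.maximum(.027-np.hypot(*(X-p).T),0)
    print(c,m.sum(),least_squares(f,[.6,.203]).x.round(4),cv2.minEnclosingCircle((X*1000).astype(np.float32)))
E
python3 rest.py
```

```text
16.2833 [0.6009 0.2016 0.1728] [[0.1387, 0.9903, -0.0013], [0.9903, -0.1387, -0.0006], [-0.0008, -0.0012, -1.0]] [-0.99 -0.27 -3.22]
wrist 1320 [0.5993 0.2028] ((599.3502197265625, 203.2900390625), 36.65548324584961)
top 19 [0.6   0.203] ((571.0257568359375, 205.66070556640625), 13.499584197998047)
scene 134 [0.602  0.2048] ((600.87939453125, 205.6917266845703), 38.813472747802734)
```

{"method": "jog_arm", "body": {
  "plan": "0 0 0 0.07 -0.15 1 255;0 0 0 0 0 2 255;0 0 0 0 0 2 255;0 0 0 0 0 2 255;0 0 0 0 0 1.5 255;0 0 0 0 0 1 255;0 0 0 0 0 0.3 255;0 0 0 0 0 0 255;0 0 0 0 0 0 255;0 0 0 0 0 0 255"
}}

```text
time_s: 17.27
position: [0.6003, 0.2039, 0.0765]
tool_rot: [[0.138, 0.99, 0.002], [0.99, -0.138, 0.0], [0.001, 0.002, -1.0]]
ft_force: [-0.1, -0.0, -3.1]
grip_width: 0.0234
gripper_force: 69.1
```

```bash
python3 rest.py
```

```text
17.2667 [0.6003 0.2039 0.0765] [[0.1376, 0.9905, 0.002], [0.9905, -0.1376, 0.0003], [0.0005, 0.0019, -1.0]] [-0.1  -0.02 -3.09]
wrist 2630 [0.5994 0.2028] ((599.3487548828125, 202.9456329345703), 36.848472595214844)
top 7 [0.6   0.203] ((574.0291137695312, 193.53070068359375), 6.879990100860596)
scene 96 [0.6015 0.2038] ((604.1553955078125, 204.5663299560547), 36.83491897583008)
```

{"method": "jog_arm", "body": {
  "plan": "0 0 0 -0.08 -0.05 0 255;0 0 0 0 0 0.5 255;0 0 0 0 0 0.5 255;0 0 0 0 0 0.5 255;0 0 0 0 0 0.3 255;0 0 0 0 0 0.1 255;0 0 0 0 0 0 255;0 0 0 0 0 0 255;0 0 0 0 0 0 255"
}}

```text
time_s: 18.17
position: [0.5993, 0.2031, 0.0567]
tool_rot: [[0.137, 0.991, 0.0], [0.991, -0.137, 0.0], [0.0, 0.0, -1.0]]
ft_force: [0.3, -0.4, -3.6]
grip_width: 0.0233
gripper_force: 69.1
```

{"method": "jog_arm", "body": {
  "plan": "0 0 0 0 0 0.1 255;0 0 0 0 0 0 255;0 0 0 0 0 0 255"
}}

```text
time_s: 18.42
position: [0.5991, 0.2031, 0.0555]
tool_rot: [[0.137, 0.991, 0.0], [0.991, -0.137, 0.0], [0.0, 0.0, -1.0]]
ft_force: [-0.3, -0.0, -3.6]
grip_width: 0.023
gripper_force: 69.1
```

{"method": "jog_arm", "body": {
  "plan": "0 0 0 0 0 0.1 255;0 0 0 0 0 0 255;0 0 0 0 0 0 255"
}}

```text
time_s: 18.67
position: [0.5992, 0.2031, 0.0545]
tool_rot: [[0.138, 0.99, 0.0], [0.99, -0.138, 0.0], [0.0, 0.0, -1.0]]
ft_force: [0.4, 0.9, -2.2]
grip_width: 0.0232
gripper_force: 69.4
```

{"method": "jog_arm", "body": {
  "plan": "0 0 0 0 0 0.05 255;0 0 0 0 0 0 255;0 0 0 0 0 0 255"
}}

```text
time_s: 18.92
position: [0.5992, 0.2031, 0.0545]
tool_rot: [[0.138, 0.99, 0.001], [0.99, -0.138, 0.0], [0.0, 0.001, -1.0]]
ft_force: [-1.9, -1.9, 4.3]
grip_width: 0.0232
gripper_force: 70.1
```

{"method": "jog_arm", "body": {
  "plan": "0 0 0 0 0 0 190;0 0 0 0 0 0 180;0 0 0 0 0 0 165;0 0 0 0 0 0 150;0 0 0 0 0 0 130;0 0 0 0 0 0 100;0 0 0 0 0 0 90;0 0 0 0 0 0 90"
}}

```text
time_s: 19.58
position: [0.5991, 0.2031, 0.0539]
tool_rot: [[0.138, 0.991, -0.0], [0.991, -0.138, 0.0], [0.0, -0.0, -1.0]]
ft_force: [-0.1, -0.5, -0.4]
grip_width: 0.0553
gripper_force: 0.0
```

```bash
python3 st.py
```

```text
19.5833 [0.5991 0.2031 0.0539] [[0.1375, 0.9905, -0.0], [0.9905, -0.1375, 0.0], [0.0, -0.0, -1.0]] 0.05533199254326 [-0.09 -0.51 -0.38] [-0.004 -0.    -0.007]
```

{"method": "jog_arm", "body": {
  "plan": "0 0 0 0 0 -1 90;0 0 0 0 0 -2 90;0 0 0 0 0 -3 90;0 0 0 0 0 -3.5 90;0 0 0 0 0 -3.5 90;0 0 0 0 0 -3.5 90;0 0 0 0 0 -2.5 90;0 0 0 0 0 -1 90;0 0 0 0 0 0 90;0 0 0 0 0 0 90"
}}

```text
time_s: 20.42
position: [0.5988, 0.203, 0.2531]
tool_rot: [[0.138, 0.99, -0.001], [0.99, -0.138, -0.0], [-0.0, -0.001, -1.0]]
ft_force: [0.6, -0.3, -0.2]
grip_width: 0.0553
gripper_force: 0.0
```

```bash
python3 look.py w5.png; python3 rest.py
```

```text
cam [0.609 0.268 0.395]
[132, 40, 35, 38, 765] [53. 53. 56.] [0.5186 0.3225 0.0937] ((517.815673828125, 322.87359619140625), (24.21259880065918, 24.454666137695312), 40.62157440185547)
[24, 117, 35, 31, 692] [247. 219. 234.] [0.4012 0.2731 0.0935] ((399.81658935546875, 273.18963623046875), (25.276378631591797, 24.158672332763672), 14.177496910095215)
[244, 163, 25, 25, 603] [251. 222. 134.] [0.5995 0.2036 0.0977] ((599.3380126953125, 202.90670776367188), (23.51485252380371, 23.860326766967773), 81.84791564941406)
[62, 199, 31, 26, 565] [248. 223. 237.] [0.4122 0.1904 0.0935] ((410.6898498535156, 189.56199645996094), (24.900476455688477, 24.136749267578125), 6.125158786773682)
20.4667 [0.5985 0.203  0.2521] [[0.1376, 0.9905, -0.0032], [0.9905, -0.1376, -0.0004], [-0.0009, -0.0031, -1.0]] 0.05518097316526407 [-0.35 -0.02 -0.09]
20.4667 [0.5985 0.203  0.2521] [[0.1376, 0.9905, -0.0032], [0.9905, -0.1376, -0.0004], [-0.0009, -0.0031, -1.0]] [-0.35 -0.02 -0.09]
wrist 1507 [0.5982 0.1963] ((599.0355224609375, 203.1791534423828), 36.85494613647461)
top 43 [0.6033 0.1974] ((595.7583618164062, 199.48153686523438), 35.78191375732422)
scene 159 [0.5956 0.2005] ((600.9591064453125, 205.86044311523438), 37.80731201171875)
```

View pics/w5.png

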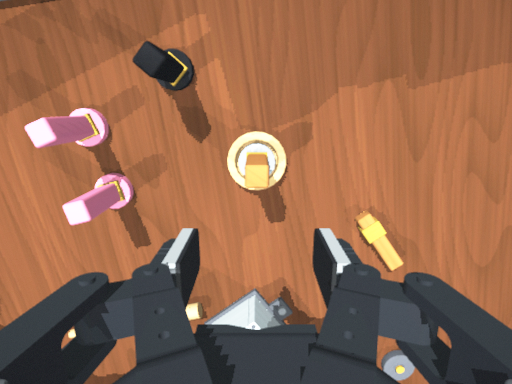

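The pusher at (257,160) stands upright and centred in the rest. Its top is 98 mm above the bench, about 4 mm higher than the standing look-alikes read, so it sits on the recess floor. Everything else is where it was.

```bash
python3 -c "
from h import *
print(job.close_job())"
```

```text
the job is handed in; nothing more can be done
None
```

The job is handed in: I pressed the plate level onto its stop and held it for about 2 s at an estimated 16–18 N, let it come back up, and left the pusher released and upright in its rest.

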